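# Gauge a welded pivot bore, go and no-go, and clip the gauge away

## Robot

A 6-joint arm with a two-finger parallel gripper is mounted at the origin on a cart in front of the work surface, level with it; the furniture and walls round the work are solid. World frame = base frame: x ahead of the robot, y to its left, z up, the work surface at z = 0. Lengths are in m, angles in rad, forces in N, time in s.
With the tool pointing down it reaches from about 0.3 to 0.95 m from the base axis. Payload 3.1 kg.
Tool frame: the origin (TCP) lies on the centre line of the jaws, within the pads' length; the fingertips stand 25 mm ahead of it and the grasp point (between the pads) lies 6 mm ahead of it (env.tcp_to_tips is the distance from the TCP to the fingertips, in m); x points along the fingers, y is the direction in which the jaws open and shut, and the axes are right-handed (so a half turn about x gives the same grasp; the last joint's range is limited). The gripper opens to 85 mm and grips with 20 to 120 N. Pads are 22 mm wide; open, the fingers measure 114 mm over their backs; the gripper's body (76 mm by 85 mm) begins 54 mm behind the grasp point. The pads swing forward as they close: fully open they stand 13 mm farther back than shut.
Start: joints at [-1.343, 0.308, 1.634, -0, 1.2, -0.07], TCP at [0.183, -0.598, 0.256] pointing down, gripper open.
Joint ranges: [-3.06, 3.06], [-0.79, 1.96], [0.05, 2.63], [-1.19, 4.34], [0.05, 2.64], [-2.94, 2.94]. Speed limits (rad/s): [2.79, 2.79, 3.14, 3.14, 3.14, 3.14].

## Interface

Orientations are given as a unit quaternion [w, x, y, z].
In Python, from plant import env gives the robot as it stands. Calls block until the motion is done:
- env.goto(position, orientation): joint-space move of the TCP to a pose.
- env.move_linear(position, feed=0.15, ori=None): straight line of the TCP; ori=None keeps the orientation; feed is the mean speed in m/s.
- env.set_joints(angles): joint-space move.
- env.gripper_to(opening): finger opening in m; the grip force is fixed at half the most; returns when the fingers have stopped.
- env.pause(seconds).
- env.inverse_kinematics(position, orientation): joint angles nearest the present ones, or None.
- env.read_state(): the state.
- env.capture(name): name is "side" or "top" or "wrist"; returns the picture (384x512x3 uint8, red, green, blue); there is no depth.
- env.camera_info(name): a dict with "K" (3x3 intrinsics, pixels), "k1" (the pictures are not rectified: a ray, as slopes to the right and down, at radius r is drawn at 1 + k1 r^2 times it, then the intrinsics apply), "eye" and "orientation" of the camera in the world; the wrist camera has in their place "mount" (4x4, takes a point from camera to tool coordinates, whose origin is the TCP and whose axes are the tool frame's). Camera axes: x right, y down, z forward; pixel columns grow to the right and rows downward; lengths in m; the calibration is good to about 2 mm. A picture is of the moment at which its call begins: read the wrist's pose just before it. camera_info takes no time and is no camera call.
A pose or a line that the arm cannot do raises env.IKError and nothing moves.
- env.close_job(): hands the job in, once; it reports no verdict.
The state is a dict: "time": time; "joint_pos": joint angles; "qd": joint speeds; "joint_efforts": joint torques, N m; "ee_pos": TCP position; "tool_rot": TCP orientation; "wrist_force": force on the tool from outside, world axes, zero at the start; "torque": the same for the moment, N m; "width": finger opening in m.
Only numpy, scipy, OpenCV 4.12 (cv2) and the standard library are available. Lean on these libraries where they do the work, as an engineer would, in place of code of your own. Each camera call takes 0.05 s, during which the arm holds its last target.

## Task

Check the bore of the welded bracket with the double-ended plug gauge: pull the gauge out of its spring clips, slide its long go end (green collar) into the bore until the collar meets the boss, and draw it out again. Then hold the short no-go end (red collar) square and centred against the mouth of the bore, at either side, and press lightly for about a second to confirm that it will not enter; never force the gauge. Finally press the gauge back down into its clips, either way round, until both have snapped over the handle, let go, and leave the other things on the bench where they are.

Things in the scene. Friction and masses are not known exactly. Their poses are not given: they have to be found in the camera images.
- gauge_mid (a point): centre of the plug gauge's handle, on its axis; the gauge's y axis runs along it to the go end. The gauge is 158 mm long: black knurled round handle 24 mm in diameter, 84 mm long; at each end a collar 36 mm in diameter, 6 mm thick (green at the go end, red at the no-go end); then the bright steel gauging ends. It balances near here and starts lying level in the clips
- gauge_go (a point): centre of the go end's face, 88 mm from gauge_mid along +y of the gauge: a cylinder 28 mm in diameter and 40 mm long beyond the green collar, its last 4 mm tapering to 23.6 mm
- gauge_nogo (a point): centre of the no-go end's face, 70 mm from gauge_mid along -y of the gauge: a cylinder 33 mm in diameter and 22 mm long beyond the red collar
- bore (a point): centre of the bracket's through bore, on its axis, 75 mm above the bench; y axis along the level bore, z up. Bore 30 mm in diameter, open at both ends; the bright boss is a tube of 52 mm outer diameter, 36 mm long: its end faces lie 18 mm either side of here. With the go end fully home gauge_mid is 66 mm from here; with the no-go end against a face, 88 mm
- cradle (a point): where gauge_mid lies when clipped in, 60 mm above the bench over the stand's centre; y axis along the handle (4 mm of play either way along it), z up. The two clips are 12 mm wide, centred 32 mm either side of here along y, leaving 52 mm of handle free between them. The handle meets the lips with its axis about 15 mm above here; pressing it in takes about 8 N, pulling it out about 12 N
- stand: wooden gauge stand that does not move: base 62 (x) x 120 (y) mm, top 20 mm above the bench, origin at the centre of its underside, z up, y along the handle. Two posts 22 (x) x 18 (y) mm carry the spring clips: a fixed saddle below and two sprung arms each, with lips flared out up to 16 mm above the handle's axis
- clip1_front (a joint): sprung steel arm of the clip on the stand's +y side, on the -x side of the handle; hinge angle in rad, 0 = closed; pushed outward to about 0.15 as the handle passes its lip, then it springs back to 0
- clip1_back (a joint): sprung steel arm of the clip on the stand's +y side, on the +x side of the handle; hinge angle in rad, 0 = closed; pushed outward to about 0.15 as the handle passes its lip, then it springs back to 0
- clip2_front (a joint): sprung steel arm of the clip on the stand's -y side, on the -x side of the handle; hinge angle in rad, 0 = closed; pushed outward to about 0.15 as the handle passes its lip, then it springs back to 0
- clip2_back (a joint): sprung steel arm of the clip on the stand's -y side, on the +x side of the handle; hinge angle in rad, 0 = closed; pushed outward to about 0.15 as the handle passes its lip, then it springs back to 0
- gauge: the whole plug gauge, about 0.42 kg; its origin and axes are those of gauge_mid
- bracket: welded bracket that does not move: bright boss on a grey web and foot (80 x 72 mm, top 22 mm above the bench, bolt heads to 31 mm), on a dark fixture plate 88 (x) x 120 (y) x 12 mm; origin at the centre of the plate's underside, straight below the bore's centre; z up, y along the bore
- spanner: bright combination spanner lying flat, 176 x 35 x 8 mm, long axis y; origin at the centre of its underside; a bystander
- marker: red and white paint marker lying down, 132 mm long, 18 mm thick, long axis y; origin under its centre; a bystander
- magnet: red triangular welding magnet lying flat, 75 x 85 x 15 mm; origin under its centre; a bystander
- square: engineer's try square lying flat, 105 x 159 x 17 mm; origin under its centre; a bystander
- disc: worn black grinding disc with a red centre lying flat, 101 mm in diameter, 10 mm thick; origin under its centre; a bystander
There are look-alikes about, which are no part of the job. There is more than one size of the gauge; the job needs the larger.

How it is judged:
By the outcome, as a careful person would: the job done as asked, in the order asked, and still so for the second after the job is handed in, with the robot touching nothing.
It also fails if it takes over 58 s, if anything falls off the work surface, if the arm or the gripper's body presses on something with over 40 N, if the wrist force passes 120 N, or if a joint passes its speed limit or range.

## Working session

There is one attempt and no reset: what is moved stays moved. The work goes in short steps, each a Python script; the robot and the scene stay as the last script left them, time stands still between calls to the robot, and variables do not carry over. Pictures are saved under pics/ and viewed, and the job is handed in when it is done.

```bash
ls; mkdir -p pics
python3 - <<'E'
from plant import env
import cv2
s=env.read_state();print(s)
for n in("side","top","wrist"):
    im=env.capture(n);cv2.imwrite(f"pics/a_{n}.png",im[:,:,::-1]);print(n,env.camera_info(n))
E
```

```text
pics
{'time': 0.0, 'joint_pos': array([-1.34271926e+00,  3.09022585e-01,  1.63521157e+00,  1.23382435e-05,
        1.19967369e+00, -6.97098668e-02]), 'qd': array([ 0.00102336, -0.00163754, -0.00134002,  0.00115603,  0.00139746,
        0.00023779]), 'joint_efforts': array([-1.48761952e-03, -4.15259600e+01, -2.76664531e+01, -6.64732397e-05,
        1.02134494e-02, -5.36290585e-06]), 'ee_pos': array([ 0.18317505, -0.59674982,  0.25502413]), 'tool_rot': array([-0.10407706, -0.6992223 , -0.10570966,  0.6993437 ]), 'wrist_force': array([-0.66447009,  0.76610019,  0.12223346]), 'torque': array([-0.02033779, -0.00706331,  0.02055503]), 'width': 0.08551389797842054}
side {'K': array([[444.90104254,   0.        , 249.72544457],
       [  0.        , 444.90104254, 200.55657146],
       [  0.        ,   0.        ,   1.        ]]), 'k1': -0.03956949416580239, 'eye': array([0.25279625, 1.15948649, 0.72239293]), 'orientation': array([ 0.08530505, -0.11587386,  0.84740171, -0.51108379])}
top {'K': array([[411.90249446,   0.        , 256.08275285],
       [  0.        , 411.90249446, 190.37300555],
       [  0.        ,   0.        ,   1.        ]]), 'k1': 0.016258863356331983, 'eye': array([ 0.48636695, -0.02862529,  1.28443182]), 'orientation': array([ 0.0321535 , -0.69573498,  0.71666756, -0.03614686])}
wrist {'K': array([[274.53188979,   0.        , 256.04592719],
       [  0.        , 274.53188979, 192.04081011],
       [  0.        ,   0.        ,   1.        ]]), 'k1': -0.055440823572542736, 'mount': array([[-7.55440978e-05, -2.80083964e-01,  9.59975504e-01,
        -1.16342246e-01],
       [ 9.99999914e-01, -4.11891704e-04, -4.14804021e-05,
        -2.48279629e-04],
       [ 4.07023941e-04,  9.59975418e-01,  2.80083971e-01,
        -7.06861348e-02],
       [ 0.00000000e+00,  0.00000000e+00,  0.00000000e+00,
         1.00000000e+00]])}
```

View pics/a_top.png

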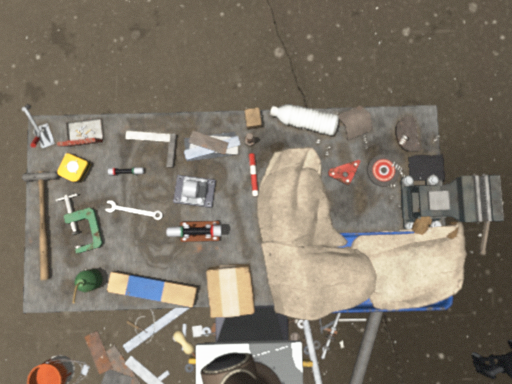

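View pics/a_side.png

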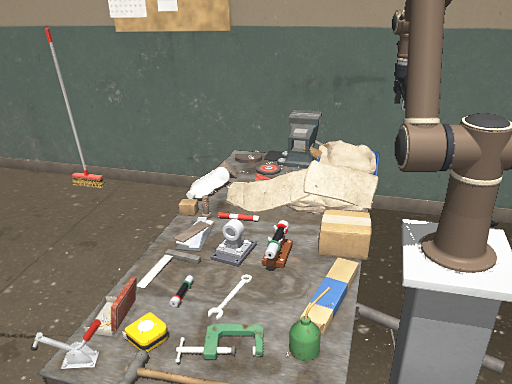

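View pics/a_wrist.png

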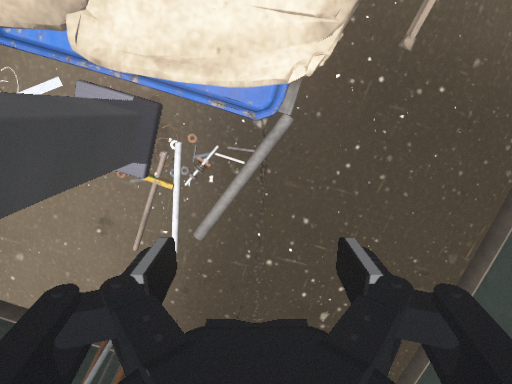

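```bash
cat > h.py <<'E'
import numpy as np, cv2
from scipy.spatial.transform import Rotation as R
def q2R(q): return R.from_quat([q[1],q[2],q[3],q[0]]).as_matrix()
def R2q(M):
    q=R.from_matrix(M).as_quat(); return np.array([q[3],q[0],q[1],q[2]])
def cam(env,name,st=None):
    i=env.camera_info(name)
    if name=="wrist":
        T=np.eye(4);T[:3,:3]=q2R(st["tool_rot"]);T[:3,3]=st["ee_pos"]
        M=T@i["mount"]; return dict(K=i["K"],k1=i["k1"],R=M[:3,:3],eye=M[:3,3])
    return dict(K=i["K"],k1=i["k1"],R=q2R(i["orientation"]),eye=i["eye"])
def ray(c,u,v):
    K=c["K"]; d=np.array([(u-K[0,2])/K[0,0],(v-K[1,2])/K[1,1]])
    s=d.copy()
    for _ in range(20): s=d/(1+c["k1"]*(s@s))
    w=c["R"]@np.array([s[0],s[1],1]); return w/np.linalg.norm(w)
def onz(c,u,v,z):
    w=ray(c,u,v); return c["eye"]+w*(z-c["eye"][2])/w[2]
def proj(c,p):
    q=c["R"].T@(np.asarray(p)-c["eye"]); s=q[:2]/q[2]; s=s*(1+c["k1"]*(s@s))
    return c["K"][:2,:2]@s+c["K"][:2,2]
def tri(cs,pxs):
    A=np.zeros((3,3));b=np.zeros(3)
    for c,(u,v) in zip(cs,pxs):
        w=ray(c,u,v);P=np.eye(3)-np.outer(w,w);A+=P;b+=P@c["eye"]
    return np.linalg.solve(A,b)
E
python3 - <<'E'
from plant import env
from h import *
c=cam(env,"top")
for n,(u,v,z) in dict(g=(165,231,.06),gr=(228,231,.06),small=(126,171,.01),boss=(196,190,.1),bl=(25,108,0),br=(436,106,0),b2=(25,311,0),spL=(107,205,0),spR=(161,215,0),box=(230,290,.1)).items(): print(n,onz(c,u,v,z).round(3))
a=cv2.imread("pics/a_top.png");b=cv2.imread("pics/a_side.png")
cv2.imwrite("pics/b.png",np.hstack([cv2.resize(a[140:260,90:250],None,fx=2.5,fy=2.5*1,interpolation=2),cv2.resize(b[190:310,150:310],None,fx=2.5,fy=2.5,interpolation=2)]))
E
```

```text
g [0.492 0.235 0.06 ]
gr [0.487 0.049 0.06 ]
small [0.682 0.365 0.01 ]
boss [0.607 0.136 0.1  ]
bl [0.894 0.686 0.   ]
br [ 0.864 -0.62   0.   ]
b2 [ 0.265  0.671 -0.   ]
spL [0.579 0.427 0.   ]
spR [0.543 0.26  0.   ]
box [0.321 0.045 0.1  ]
```

View pics/b.png

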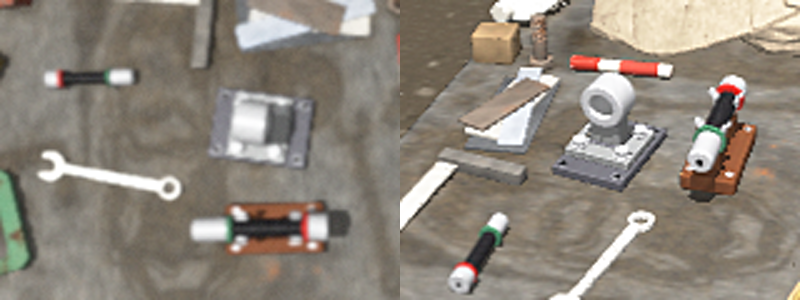

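```bash
cat >> h.py <<'E'
def down(yaw):
    # tool x down; gauge-y direction (tool -z) at angle yaw+90deg ; yaw=0: tool y=+x world, tool z=-y
    y=np.array([np.cos(yaw),np.sin(yaw),0]);x=np.array([0,0,-1.]);return R2q(np.stack([x,y,np.cross(x,y)],1))
E
python3 - <<'E'
from plant import env
from h import *
for yaw in (0,np.pi):
  for p in ([.49,.14,.26],[.61,.14,.28],[.61,.25,.1],[.49,.14,.06]):
    q=env.inverse_kinematics(np.array(p),down(yaw));print(round(yaw,2),p,None if q is None else np.round(q,2))
for yaw in (0,): 
  for r in (-1,1):
    p=[.61,.25,.1]
c=[cam(env,"top"),cam(env,"side")]
# cloth: folded top near left end
print(tri(c,[(262,190),(229,190)]), tri(c,[(308,151),(229,190)]))
t=env.inverse_kinematics(np.array([.49,.14,.26]),down(0))
E
```

```text
0 [0.49, 0.14, 0.26] [ 0.19  0.08  1.9  -0.    1.16  0.19]
0 [0.61, 0.14, 0.28] [ 0.16  0.29  1.61 -0.    1.24  0.16]
0 [0.61, 0.25, 0.1] [ 0.32  0.54  1.64 -0.    0.95  0.32]
0 [0.49, 0.14, 0.06] [ 0.19  0.37  2.02 -0.    0.75  0.19]
3.14 [0.49, 0.14, 0.26] None
3.14 [0.61, 0.14, 0.28] None
3.14 [0.61, 0.25, 0.1] [ 0.32  0.54  1.64 -0.    0.95 -2.82]
3.14 [0.49, 0.14, 0.06] None
[ 0.64547556 -0.04037486  0.09901123] [ 0.74040354 -0.20093525  0.01181402]
```

Run:
```python
from plant import env
from h import *
import pickle
S={}
for n,p in (("w1",[.49,.13,.25]),("w2",[.61,.14,.27])):
    env.goto(np.array(p),down(0)); s=env.read_state(); im=env.capture("wrist")
    S[n]=dict(ee_pos=s["ee_pos"],tool_rot=s["tool_rot"])
    cv2.imwrite(f"pics/{n}.png",im[:,:,::-1]); print(s["time"],s["ee_pos"],s["wrist_force"])
pickle.dump(S,open("S.pkl","wb"))
```

```text
2.9333 [0.49033386 0.12934779 0.25002769] [-0.14961395  0.51747182 -0.03100549]
3.5417 [0.61017954 0.13947106 0.26932836] [ 0.58979316 -0.79368098 -0.37327958]
```

View pics/w1.png

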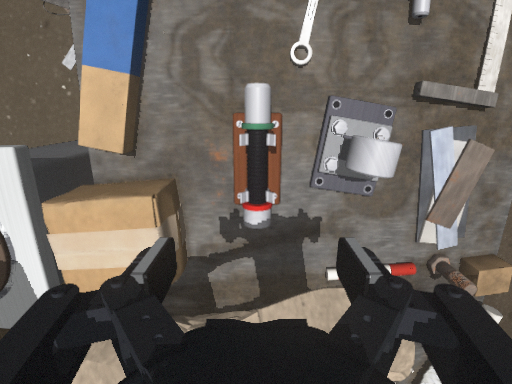

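View pics/w2.png

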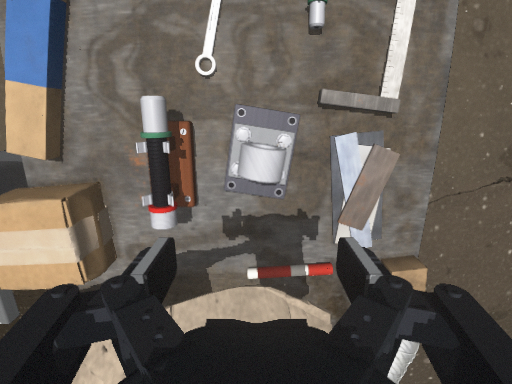

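Run:
```python
import cv2,numpy as np
a=cv2.imread("pics/w2.png");b=cv2.imread("pics/w1.png")
cv2.imwrite("pics/c.png",np.hstack([cv2.resize(a[90:210,215:310],None,fx=4.2,fy=4.2,interpolation=2),cv2.resize(b[70:240,220:295],None,fx=504/170,fy=504/170,interpolation=2)]))
hsv=cv2.cvtColor(a,cv2.COLOR_BGR2HSV)
for p in [(238,140),(250,115),(285,185),(232,175),(225,150),(262,160),(300,150)]: print(p,hsv[p[1],p[0]],a[p[1],p[0]])
```

```text
(238, 140) [108   8 169] [169 166 164]
(250, 115) [124  17 123] [123 115 116]
(285, 185) [116  19 110] [110 103 102]
(232, 175) [ 98   6 173] [173 172 169]
(225, 150) [ 15  43 107] [ 89  98 107]
(262, 160) [120   3 231] [231 228 228]
(300, 150) [12 34 97] [84 89 97]
```

View pics/c.png

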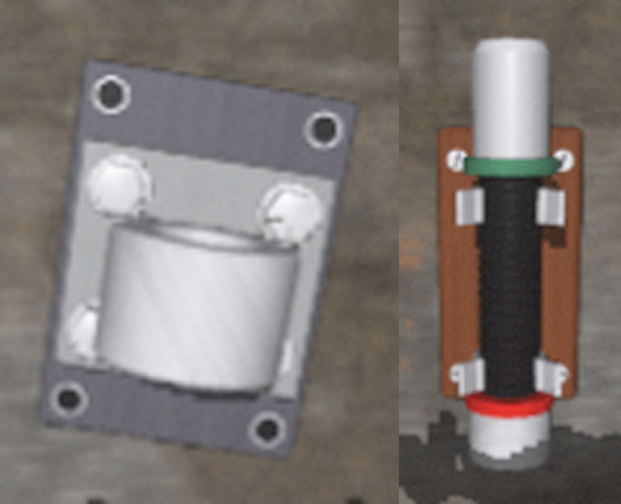

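```bash
cat > m.py <<'E'
from h import *
def rect(c,im,box,z,L=.120,W=.088):
    u0,v0,u1,v1=box; s=im[v0:v1,u0:u1].astype(int)
    m=((s[:,:,0]-s[:,:,2])>=-2).astype(np.uint8)
    m=cv2.morphologyEx(m,cv2.MORPH_OPEN,np.ones((3,3)))
    cs,_=cv2.findContours(m,0,cv2.CHAIN_APPROX_NONE)
    k=max(cs,key=cv2.contourArea)[:,0,:]
    P=np.array([onz(c,u+u0,v+v0,z)[:2] for u,v in k])
    r=cv2.minAreaRect((P*1000).astype(np.float32)); return r,m
def bycol(c,im,hlo,hhi,z,box,smin=110,vmin=60):
    u0,v0,u1,v1=box
    h=cv2.cvtColor(im,cv2.COLOR_BGR2HSV)[v0:v1,u0:u1]
    m=((h[:,:,0]>=hlo)&(h[:,:,0]<=hhi)&(h[:,:,1]>smin)&(h[:,:,2]>vmin)).astype(np.uint8)
    n,l,st,ce=cv2.connectedComponentsWithStats(m)
    i=1+np.argmax(st[1:,4]); u,v=ce[i]; x,y,w,hh,a=st[i]
    return (u+u0,v+v0),(x+u0,y+v0,w,hh,a),onz(c,x+u0+(w-1)/2,v+v0,z)
E
python3 - <<'E'
from plant import env
from m import *
import pickle
S=pickle.load(open("S.pkl","rb"))
for n,b1,bx in (("w1",(300,85,410,205),(225,70,290,240)),("w2",(215,95,310,205),(125,85,190,240))):
    im=cv2.imread(f"pics/{n}.png");c=cam(env,"wrist",S[n])
    r,m=rect(c,im,b1,.012); print(n,"plate",r)
    print(" green",bycol(c,im,50,85,.07,bx,80)); print(" red",bycol(c,im,0,4,.07,bx,180)); 
    if n=="w1": print(" stand",bycol(c,im,5,15,.02,bx,100))
for n,b1 in (("top",(172,172,222,212)),):
    im=cv2.imread("pics/a_top.png");c=cam(env,n); print(n,rect(c,im,b1,.012)[0]); print(bycol(c,im,50,85,.07,(160,215,235,247),60),bycol(c,im,0,4,.07,(160,215,235,247),150))
E
```

```text
w1 plate ((623.3358764648438, 154.74346923828125), (119.1688003540039, 110.48477172851562), 80.9941177368164)
 green ((np.float64(256.9578313253012), np.float64(126.09036144578313)), (np.int32(242), np.int32(123), np.int32(31), np.int32(7), np.int32(166)), array([0.49093416, 0.18648104, 0.07      ]))
 red ((np.float64(256.54545454545456), np.float64(206.30769230769232)), (np.int32(243), np.int32(203), np.int32(29), np.int32(7), np.int32(143)), array([0.49088081, 0.09707325, 0.07      ]))
 stand ((np.float64(238.94615384615383), np.float64(158.84945054945055)), (np.int32(233), np.int32(113), np.int32(15), np.int32(91), np.int32(910)), array([0.46951098, 0.14341011, 0.02      ]))
w2 plate ((614.9417724609375, 156.17642211914062), (119.9148941040039, 87.04791259765625), 80.62945556640625)
 green ((np.float64(154.62773722627736), np.float64(134.8102189781022)), (np.int32(141), np.int32(132), np.int32(29), np.int32(6), np.int32(137)), array([0.49417399, 0.18665425, 0.07      ]))
 red ((np.float64(160.6904761904762), np.float64(209.07142857142856)), (np.int32(149), np.int32(205), np.int32(27), np.int32(8), np.int32(126)), array([0.49369527, 0.09684305, 0.07      ]))
top ((613.1326293945312, 153.90280151367188), (121.0950698852539, 88.640380859375), 81.36763763427734)
((np.float64(181.4736842105263), np.float64(231.26315789473685)), (np.int32(181), np.int32(227), np.int32(2), np.int32(10), np.int32(19)), array([0.4900942 , 0.18475419, 0.07      ])) ((np.float64(211.0), np.float64(230.6)), (np.int32(210), np.int32(225), np.int32(3), np.int32(12), np.int32(15)), array([0.4894109 , 0.09841322, 0.07      ]))
```

Run:
```python
from plant import env
from h import *
p=np.array([.491,.1418,.066])
env.gripper_to(.055)
env.goto(p+[0,0,.09],down(0)); env.move_linear(p,feed=.15)
s=env.read_state();print(s["time"],s["ee_pos"],s["wrist_force"])
env.gripper_to(.0)
s=env.read_state();print(s["time"],s["ee_pos"],s["wrist_force"],s["torque"],s["width"])
im=env.capture("wrist");cv2.imwrite("pics/d.png",im[:,:,::-1])
```

```text
5.45 [0.49261317 0.14201312 0.06692066] [ 0.84323291 -0.38273468 -0.02534551]
5.8417 [0.49142418 0.14203467 0.06746218] [-2.19428362  0.46035854  4.67843296] [-0.01246114  0.3531354  -0.08017141] 0.022330508278224574
```

View pics/d.png

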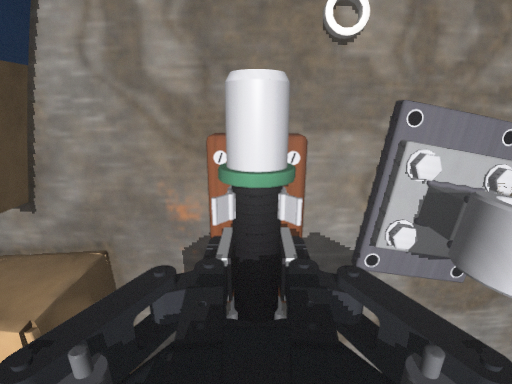

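Run:
```python
from plant import env
from h import *
def pr(t):
    s=env.read_state();print(t,round(s["time"],2),s["ee_pos"].round(4),s["wrist_force"].round(2),s["torque"].round(2),round(s["width"],4))
s=env.read_state();p=s["ee_pos"].copy()
env.move_linear([.4914,.142,.09],feed=.06);pr("a")
env.move_linear([.4914,.142,.18],feed=.2);pr("b")
im=env.capture("wrist");cv2.imwrite("pics/e.png",im[:,:,::-1])
im=env.capture("side");cv2.imwrite("pics/es.png",cv2.resize(im[150:310,180:340,::-1],None,fx=3,fy=3))
```

```text
a 6.44 [0.4912 0.142  0.0905] [-0.64 -1.   -6.16] [ 0.03 -0.   -0.05] 0.0224
b 7.04 [0.4904 0.1418 0.1792] [-0.43 -0.09 -5.48] [-0.01  0.04  0.05] 0.0219
```

View pics/e.png

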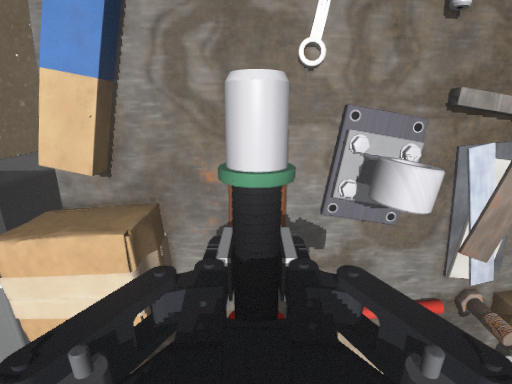

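View pics/es.png

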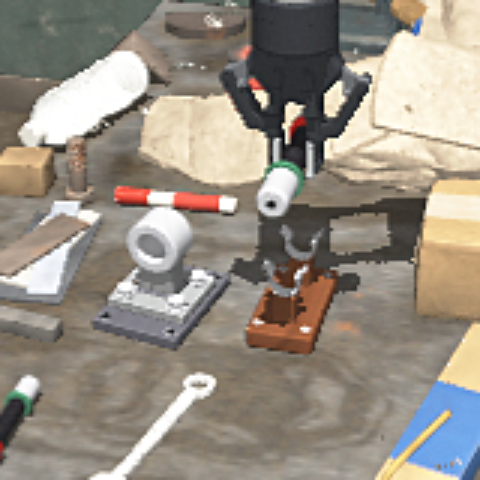

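```bash
cat >> h.py <<'E'
TH=np.deg2rad(9.3); D=np.array([np.sin(TH),np.cos(TH),0]); B=np.array([.615,.1562,.075]); OFF=np.array([0,0,.0075])
QGO=lambda th=TH: down(np.pi-th); QNO=lambda th=TH: down(-th)
def pr(env,t):
    s=env.read_state();print(t,round(s["time"],2),s["ee_pos"].round(4),s["wrist_force"].round(2),s["torque"].round(2),round(s["width"],4));return s
E
python3 - <<'E'
from plant import env
from h import *
import pickle
P=B+OFF+.122*D
hi=P.copy();hi[2]=.16
print(env.inverse_kinematics(hi,QGO()))
env.goto(hi,QGO());pr(env,"hi")
env.move_linear(P,feed=.2);s=pr(env,"P");print(s["tool_rot"],QGO())
pickle.dump(dict(ee_pos=s["ee_pos"],tool_rot=s["tool_rot"]),open("Sf.pkl","wb"))
im=env.capture("wrist");cv2.imwrite("pics/f.png",im[:,:,::-1])
im=env.capture("side");cv2.imwrite("pics/fs.png",cv2.resize(im[150:310,180:340,::-1],None,fx=3,fy=3))
im=env.capture("top");cv2.imwrite("pics/ft.png",cv2.resize(im[140:260,90:250,::-1],None,fx=4,fy=4))
E
```

```text
[ 3.48096340e-01  5.27797970e-01  1.52933153e+00 -4.44089210e-16
  1.08446315e+00 -2.63118069e+00]
hi 9.54 [0.6345 0.2764 0.1597] [ 0.6   0.42 -5.  ] [ 0.03  0.01 -0.02] 0.0221
P 10.08 [0.6348 0.2766 0.0824] [ 0.48  0.84 -4.33] [ 0.02 -0.01 -0.08] 0.0222
[ 0.53883124 -0.45774927  0.5390032   0.45782318] [ 0.53888863 -0.45781988  0.53888863  0.45781988]
```

View pics/f.png

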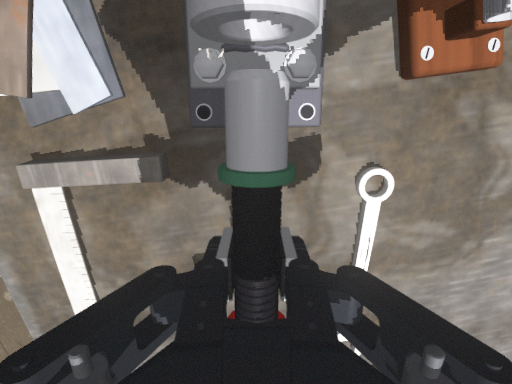

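View pics/fs.png

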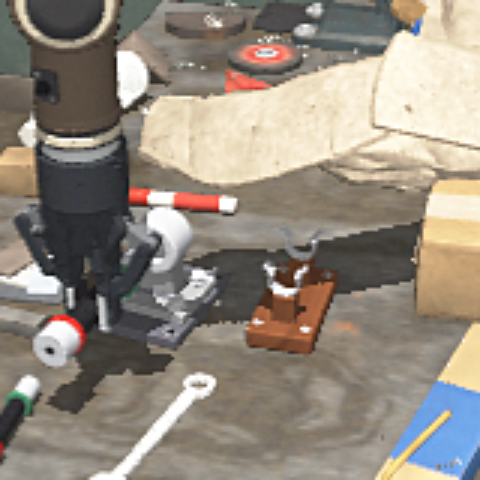

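View pics/ft.png

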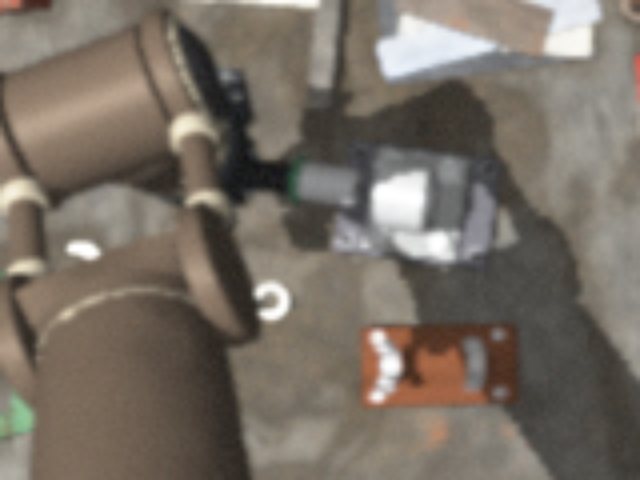

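Run:
```python
import cv2,numpy as np
a=cv2.imread("pics/f.png")
cv2.imwrite("pics/g.png",cv2.resize(a[0:190,175:335],None,fx=3.1,fy=3.1,interpolation=2))
g=cv2.GaussianBlur(cv2.cvtColor(a,cv2.COLOR_BGR2GRAY),(3,3),0).astype(int)
for v in (8,14,20,26,80,90,100,120,140,160,174):
    d=np.diff(g[v,180:335]); i=np.argsort(-abs(d))[:8]; print(v,sorted([(int(k)+180,int(d[k])) for k in i]))
```

```text
8 [(186, 15), (243, 36), (244, 41), (245, 17), (321, -18), (322, -29), (323, -29), (324, -22)]
14 [(185, 11), (186, 14), (250, 12), (319, 16), (321, -28), (322, -40), (323, -36), (324, -18)]
20 [(242, 29), (243, 42), (255, -23), (256, -40), (257, -26), (321, -41), (322, -54), (323, -27)]
26 [(243, 33), (244, 44), (281, -30), (317, 24), (318, 22), (320, -41), (321, -43), (322, -28)]
80 [(278, 34), (279, 29), (287, -22), (313, 33), (314, 45), (315, 20), (318, -27), (319, -33)]
90 [(224, 16), (283, 22), (284, 28), (287, -23), (288, -39), (289, -31), (295, 22), (296, 16)]
100 [(223, 10), (224, 15), (225, 9), (284, 7), (287, -7), (289, 10), (319, -9), (321, 10)]
120 [(207, -14), (224, 13), (288, 12), (302, 13), (303, 12), (304, 12), (307, -13), (318, -14)]
140 [(224, 10), (225, 14), (226, 10), (293, -10), (294, -9), (319, 10), (320, 24), (321, 19)]
160 [(225, 12), (226, 14), (285, -11), (286, -15), (287, -12), (319, 9), (320, 23), (321, 18)]
174 [(216, -4), (217, -6), (218, -3), (310, 9), (311, 20), (312, 19), (313, 7), (318, -3)]
```

View pics/g.png

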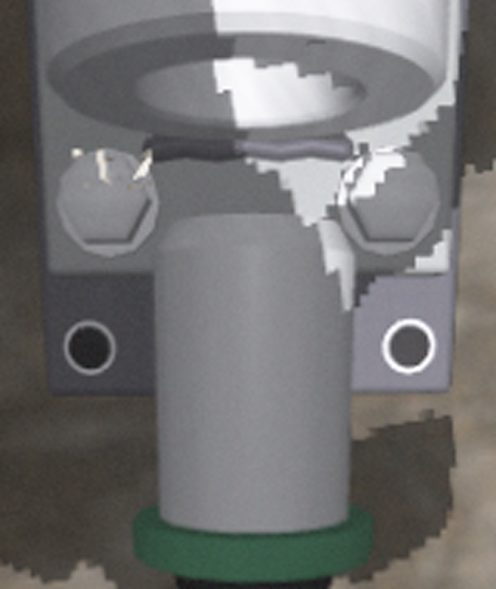

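```bash
sed -i 's/B=np.array(\[.615,/B=np.array([.6153,/' h.py
python3 - <<'E'
from plant import env
from h import *
f0=np.array([.4,.4,-4.6])
for a in (.108,.104,.100,.096):
    env.move_linear(B+OFF+a*D,feed=.06)
    s=pr(env,a); f=s["wrist_force"]-f0; r=s["ee_pos"]-OFF-B; print("  axial",(r@D).round(4),"lat",(r@[D[1],-D[0],0]).round(4),"z",r[2].round(4))
    if np.abs(f).max()>8: break
E
```

```text
0.108 10.62 [0.6328 0.2621 0.0828] [-0.05 -0.42 -4.61] [ 0.03  0.04 -0.05] 0.022
  axial 0.1073 lat 0.0001 z 0.0003
0.104 10.87 [0.632  0.2586 0.0824] [-0.05 -0.47 -5.71] [-0.03  0.01  0.01] 0.0221
  axial 0.1037 lat -0.0 z -0.0001
0.1 11.12 [0.6313 0.2547 0.0824] [ 0.09 -0.39 -5.79] [-0.07 -0.04  0.03] 0.0221
  axial 0.0998 lat -0.0001 z -0.0001
0.096 11.37 [0.6307 0.2507 0.0824] [ 0.1  -0.9  -5.23] [-0.02 -0.02  0.01] 0.0223
  axial 0.0957 lat -0.0 z -0.0001
```

Run:
```python
from plant import env
from h import *
f0=np.array([.1,-.4,-5.2])
for a in (.085,.074,.070,.0685,.0675,.0665,.066,.0655,.065,.0645,.064):
    env.move_linear(B+OFF+a*D,feed=.05)
    s=pr(env,a); f=s["wrist_force"]-f0
    if np.abs(f).max()>5: break
im=env.capture("wrist");cv2.imwrite("pics/h.png",im[:,:,::-1])
```

```text
0.085 11.73 [0.6289 0.2395 0.0824] [ 0.98  0.01 -5.16] [-0.01  0.04 -0.  ] 0.0222
0.074 12.1 [0.6272 0.2288 0.0824] [-0.33  0.01 -5.37] [-0.01  0.05  0.05] 0.0222
0.07 12.35 [0.6266 0.2251 0.0825] [ 0.71 -0.26 -5.86] [ 0.04 -0.01 -0.01] 0.0218
0.0685 12.6 [0.6264 0.2238 0.0825] [ 0.23  0.06 -5.09] [0.03 0.02 0.03] 0.0224
0.0675 12.85 [0.6262 0.2228 0.0825] [ 0.62  0.39 -5.2 ] [0.04 0.01 0.05] 0.022
0.0665 13.1 [0.626  0.2218 0.0825] [ 0.41 -0.03 -4.69] [-0.    0.01 -0.01] 0.0221
0.066 13.35 [0.626  0.2213 0.0825] [-0.04 -0.6  -5.02] [0.01 0.01 0.02] 0.0218
0.0655 13.6 [0.626  0.2211 0.0826] [ 0.36  0.65 -4.99] [ 0.12 -0.05  0.  ] 0.022
0.065 13.85 [0.6259 0.221  0.0826] [-0.22  3.15 -5.87] [0.55 0.02 0.03] 0.022
0.0645 14.1 [0.626  0.221  0.0827] [ 0.1   5.63 -5.37] [ 0.8  -0.06  0.06] 0.022
```

View pics/h.png

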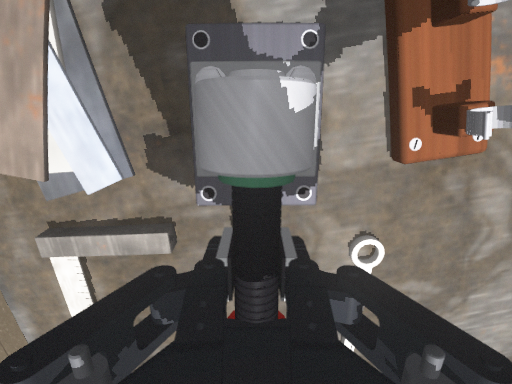

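Run:
```python
from plant import env
from h import *
env.move_linear(B+OFF+.100*D,feed=.12);pr(env,"out1")
env.move_linear(B+OFF+.135*D,feed=.15)
u=B+OFF+.135*D;u[2]=.15
env.move_linear(u,feed=.2);pr(env,"up")
env.goto(u,QNO());pr(env,"turned")
env.move_linear(B+OFF+.115*D,feed=.2);pr(env,"app")
env.move_linear(B+OFF+.098*D,feed=.1);pr(env,"near")
im=env.capture("wrist");cv2.imwrite("pics/i.png",im[:,:,::-1])
im=env.capture("side");cv2.imwrite("pics/is.png",cv2.resize(im[170:290,190:310,::-1],None,fx=4,fy=4))
im=env.capture("top");cv2.imwrite("pics/it.png",cv2.resize(im[140:260,90:250,::-1],None,fx=4,fy=4))
```

```text
out1 14.59 [0.6314 0.2554 0.0824] [ 0.08  0.76 -4.82] [-0.   -0.02  0.  ] 0.022
up 15.47 [0.6373 0.2888 0.1505] [-0.45 -0.65 -5.34] [-0.01  0.02 -0.03] 0.0221
turned 18.12 [0.637  0.2894 0.1498] [-0.26 -0.39 -5.68] [ 0.03  0.03 -0.08] 0.0223
app 18.62 [0.6338 0.2697 0.0822] [ 0.49  0.9  -4.31] [ 0.06 -0.    0.03] 0.0222
near 18.93 [0.6322 0.2527 0.0843] [ 0.36 -0.08 -5.15] [0.06 0.03 0.07] 0.0222
```

View pics/i.png

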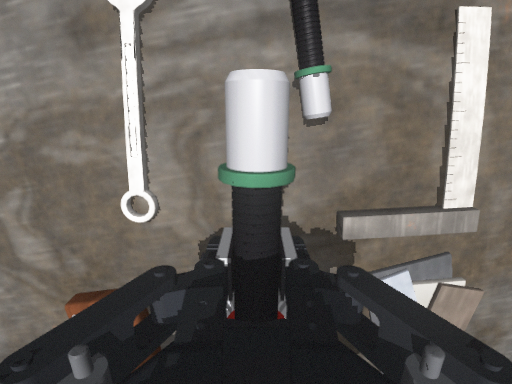

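View pics/is.png

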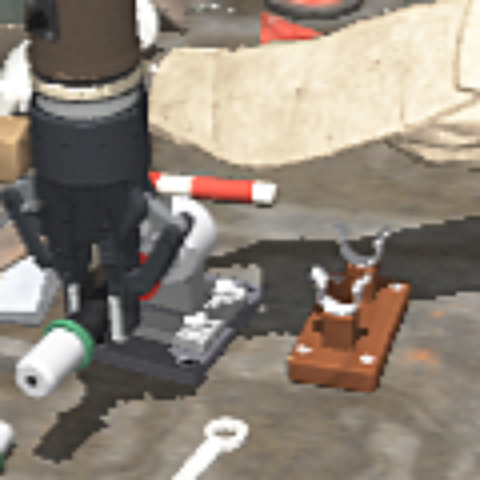

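View pics/it.png

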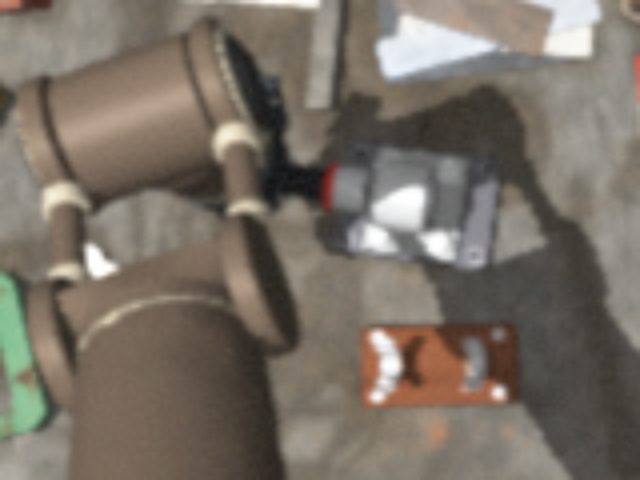

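Run:
```python
from plant import env
from h import *
env.pause(.2);s=pr(env,"settle")
for a in (.092,.089,.0885,.088,.0875,.087,.0865,.086,.0855):
    env.move_linear(B+OFF+a*D,feed=.05)
    s=pr(env,a); f=s["wrist_force"]
    r=s["ee_pos"]-OFF-B; print("  axial",(r@D).round(4),"lat",(r@[D[1],-D[0],0]).round(4),"z",r[2].round(4))
    if f@D>4.5: break
for i in range(7):
    env.pause(.2); s=pr(env,"hold")
im=env.capture("side");cv2.imwrite("pics/js.png",cv2.resize(im[170:290,190:310,::-1],None,fx=4,fy=4))
```

```text
settle 19.28 [0.6312 0.2532 0.0826] [-0.45 -0.09 -5.27] [0.09 0.04 0.01] 0.022
0.092 19.55 [0.6299 0.2465 0.0823] [-0.63  0.81 -5.04] [ 0.03 -0.02 -0.01] 0.0218
  axial 0.0915 lat -0.0002 z -0.0002
0.089 19.8 [0.6297 0.2438 0.0825] [ 0.06 -0.44 -5.06] [ 0.01 -0.01  0.03] 0.0221
  axial 0.0888 lat 0.0 z -0.0
0.0885 20.05 [0.6296 0.2436 0.0825] [ 0.13 -0.32 -6.26] [ 0.    0.   -0.03] 0.0218
  axial 0.0885 lat 0.0 z 0.0
0.088 20.3 [0.6296 0.2434 0.0826] [ 0.63  1.16 -5.44] [ 0.24 -0.06  0.07] 0.0224
  axial 0.0884 lat 0.0 z 0.0001
0.0875 20.55 [0.6296 0.2433 0.0827] [ 0.29  4.9  -6.06] [ 0.62 -0.01  0.05] 0.0219
  axial 0.0883 lat 0.0 z 0.0002
hold 20.75 [0.6296 0.2433 0.0827] [ 0.12  4.43 -5.54] [ 0.83  0.03 -0.02] 0.0223
hold 20.95 [0.6296 0.2433 0.0826] [-0.46  5.18 -5.46] [ 0.87 -0.01  0.04] 0.022
hold 21.15 [0.6296 0.2433 0.0827] [ 1.1   5.97 -5.44] [ 0.92 -0.06  0.03] 0.022
hold 21.35 [0.6296 0.2433 0.0827] [ 0.13  4.98 -5.93] [ 0.82 -0.11 -0.04] 0.0222
hold 21.55 [0.6296 0.2433 0.0827] [-0.24  4.94 -5.29] [ 0.87 -0.06 -0.03] 0.0222
hold 21.75 [0.6296 0.2433 0.0827] [ 0.28  6.13 -5.92] [ 0.89 -0.07  0.03] 0.0221
hold 21.95 [0.6296 0.2433 0.0827] [ 0.13  5.46 -4.41] [ 0.87 -0.08 -0.01] 0.0222
```

View pics/js.png

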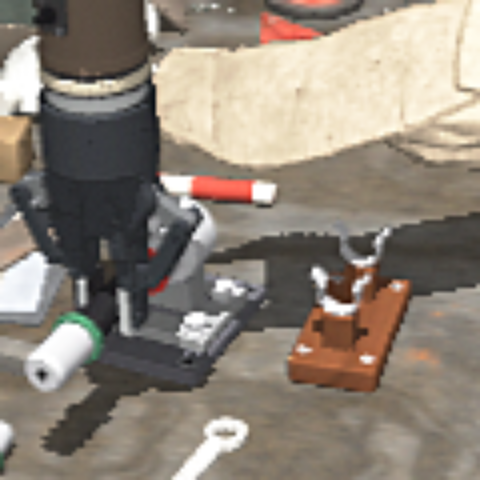

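Run:
```python
from plant import env
from h import *
env.move_linear(B+OFF+.125*D,feed=.12);pr(env,"off")
u=B+OFF+.125*D;u[2]=.17
env.move_linear(u,feed=.2)
env.goto(np.array([.4912,.1420,.17]),down(0));pr(env,"above")
env.move_linear([.4912,.1420,.100],feed=.15);env.pause(.2);pr(env,"100")
im=env.capture("wrist");cv2.imwrite("pics/k.png",im[:,:,::-1])
im=env.capture("side");cv2.imwrite("pics/ks.png",cv2.resize(im[190:290,220:340,::-1],None,fx=5,fy=5))
```

```text
off 22.46 [0.6353 0.2794 0.0822] [-1.01  0.38 -4.33] [ 0.    0.01 -0.01] 0.0226
above 23.87 [0.491  0.1419 0.1692] [ 0.6  -0.24 -5.37] [-0.01 -0.05 -0.  ] 0.0222
100 24.68 [0.4926 0.1424 0.1014] [ 0.18  0.36 -5.38] [ 0.02 -0.03  0.03] 0.0222
```

View pics/k.png

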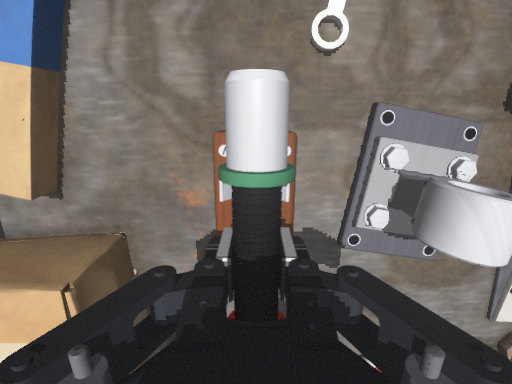

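View pics/ks.png

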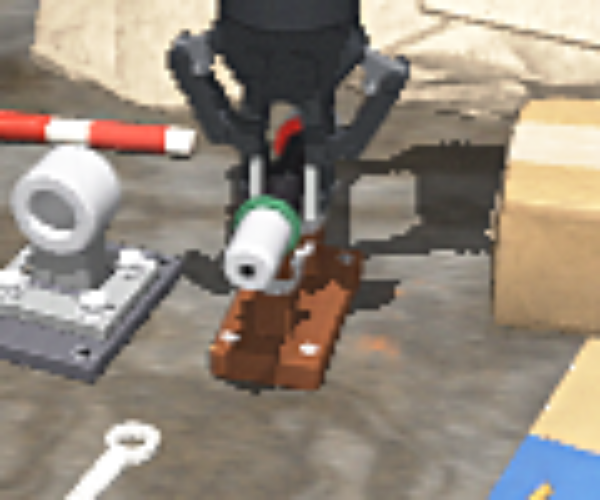

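Aligned over the clips: the gauge is at column 256 and the clip arms show symmetrically on each side. Pressing in.

Run:
```python
from plant import env
from h import *
env.pause(.2)
for z in (.086,.080,.076,.072,.069,.0675,.0665,.0655,.0645):
    env.move_linear([.4912,.1420,z],feed=.05); s=pr(env,z)
    if z<.07 and s["wrist_force"][2]>7: break
im=env.capture("side");cv2.imwrite("pics/ls.png",cv2.resize(im[190:290,220:340,::-1],None,fx=5,fy=5))
im=env.capture("wrist");cv2.imwrite("pics/l.png",im[:,:,::-1])
```

```text
0.086 25.42 [0.4907 0.1419 0.0853] [ 0.65 -0.05 -4.84] [-0.08  0.01 -0.02] 0.0219
0.08 25.68 [0.4915 0.1422 0.08  ] [ 0.06  1.24 -4.3 ] [ 0.16 -0.04  0.01] 0.0221
0.076 25.93 [0.4918 0.1422 0.0764] [-0.27  0.57  0.62] [ 0.17  0.01 -0.02] 0.0226
0.072 26.18 [0.4912 0.142  0.0715] [ 0.34  0.12 -4.5 ] [ 0.12 -0.16 -0.06] 0.0223
0.069 26.43 [0.4909 0.1418 0.0681] [ 1.58  0.38 -8.29] [ 0.03 -0.43 -0.02] 0.0221
0.0675 26.68 [0.4914 0.1419 0.0676] [ 1.09 -0.15 -3.14] [-0.12 -0.25 -0.04] 0.0221
0.0665 26.93 [0.4914 0.1419 0.0676] [-1.25 -1.91  5.07] [-0.3   0.28 -0.06] 0.0223
0.0655 27.18 [0.4915 0.1419 0.0675] [-3.05 -2.26 12.69] [-0.4   0.62 -0.02] 0.0222
```

View pics/ls.png

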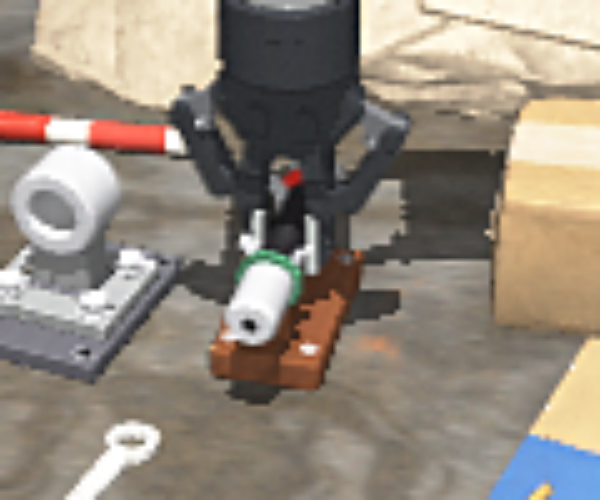

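View pics/l.png

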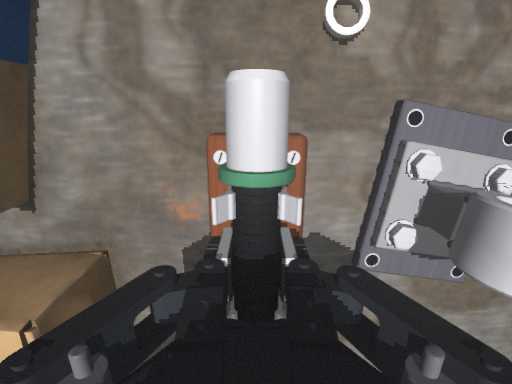

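Run:
```python
from plant import env
from h import *
env.move_linear([.4914,.1420,.067],feed=.05);pr(env,"relax")
env.gripper_to(.055);pr(env,"open")
env.move_linear([.4914,.1420,.16],feed=.15);env.move_linear([.49,.13,.25],feed=.2);env.pause(.3);pr(env,"up")
im=env.capture("wrist");cv2.imwrite("pics/n.png",im[:,:,::-1]);b=cv2.imread("pics/w1.png")
im2=env.capture("side")[:,:,::-1]
cv2.imwrite("pics/nc.png",np.hstack([cv2.resize(b[70:240,215:300],None,fx=3,fy=3),cv2.resize(im[70:240,215:300,::-1],None,fx=3,fy=3),cv2.resize(im2[205:290,240:320],(240,510)[:2] if 0 else None,fx=3,fy=6)]))
```

```text
relax 27.53 [0.4914 0.142  0.0676] [-1.97 -1.89  5.76] [-0.23  0.32  0.01] 0.0219
open 27.95 [0.4914 0.1421 0.0668] [ 0.31 -0.65  0.75] [ 0.03 -0.02 -0.01] 0.055
up 29.62 [0.4892 0.13   0.2485] [ 0.13 -0.61 -0.17] [ 0.04 -0.01 -0.06] 0.0549
```

View pics/nc.png

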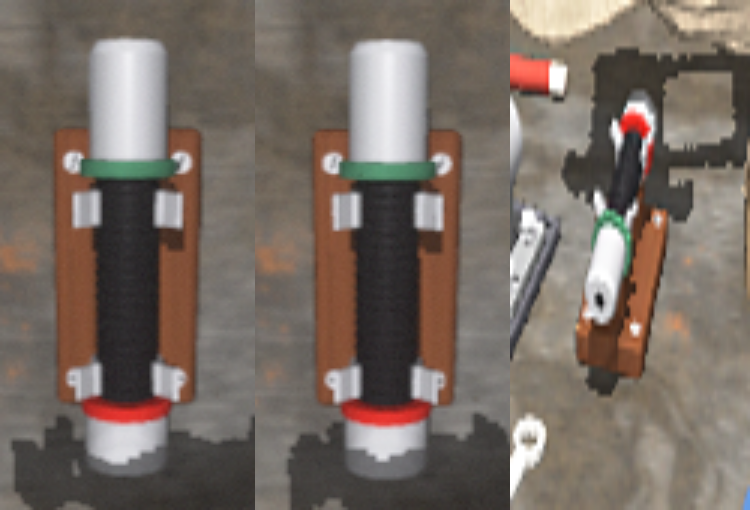

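View pics/n.png

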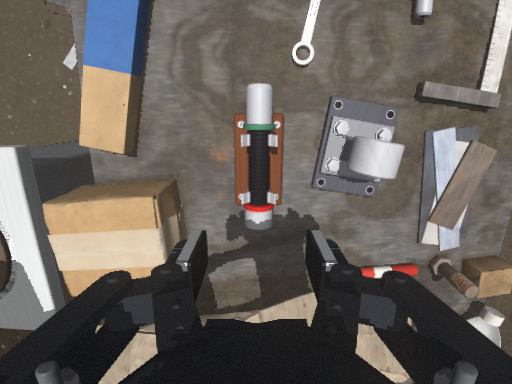

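The before and after crops match: all four clip arms are closed round the handle, and the gauge sits exactly where it started. The spanner, marker and square haven't moved, and the gripper is clear.

```bash
python3 -c "
from plant import env
print(env.close_job(),env.read_state()['time'])"
```

```text
the job is handed in; nothing more can be done
the job is handed in; nothing more can be done
```

The bore check is finished and handed in at about 30 s of the 58 s allowed; no verdict was reported.

- **Go end:** I pulled the larger gauge out of its clips and slid the go end in from the bracket's +y side. It slid in without measurable resistance until the green collar met the boss, with the gauge centre 66 mm from the bore centre and about 6 N of contact force. I then drew it out.
- **No-go end:** I turned the gauge round and held the no-go end square against the same mouth at about 5 N for 1.4 s. It did not enter, and the gauge centre stayed 88.3 mm from the bore centre. How well it was centred rests on the camera calibration and the arm's reported position, because no camera could see the contact itself.
- **Back in the clips:** I pressed the gauge home with up to about 13 N net upward force and let go. The close-up before and after pictures match: all four clip arms are closed and the gauge is in its original position. In the last view the spanner, marker and square were where they started; I did not re-check the magnet or disc, but the arm never went near them.

No check failed. One reading disagreed briefly: the tool showed 1.8 mm too high just after a fast move near the bracket, and it settled to the right height before the no-go press.

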